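# Clamp the dot-blot manifold crosswise

## Task

Clamp the well block of the dot-blot manifold down evenly, working crosswise: push the four cam levers down with the fingertips, lightly and one at a time, each until it goes over centre and lies level and shut. Start with the lever beside the hose nozzle, go to the one diagonally across from it, then to the other lever at the nozzle's end, and finish with the one diagonally across from that. Only touch the levers: do not grip, lift or shift the manifold, and leave the things around it where they are.

Things in the scene. Friction and masses are not known exactly. Their poses are not given: they have to be found in the camera images.
- manifold: dot-blot vacuum manifold, loose, 1.5 kg, any yaw: aluminium base 170x110 mm, white 96-well block on it (130x86 mm, top 50 mm above bench), brass hose nozzle 30 mm long on the +x end near the +y corner, four cam clamps with black-paddled levers, two along each long side. Origin: underside centre; x along the long side to the nozzle's end, y towards the nozzle's side, z up
- lever_a (a joint): the lever beside the hose nozzle (bracket at local x=+50, y=+50 mm). 0 = open, rising outwards (local +y) at 34 deg; 0.60 = shut, level (rests 0.57 to 0.60). Pin along local x, 71 mm above the bench. A push down meets about 3 N until dead centre at 0.44; past it the lever goes shut on a rubber bumper that gives a little, and stays. Let go sooner it may stop half-way or spring up
- lever_a_pad (a point): middle of the top face of its black paddle (18 mm wide, 28 long, 6 thick), 36 mm from the pin; lever ends at 49 mm. Open: 93 mm above the bench, 28 mm out from the pin; shut: 74 mm up, 36 mm out. A fingertip coming straight down 34 mm out from the pin, measured level, meets the lever at every angle and shuts it on reaching 74 mm
- lever_b (a joint): the other lever at the nozzle's end (bracket at local x=+50, y=-50 mm). 0 = open, rising outwards (local -y) at 34 deg; 0.60 = shut, level (rests 0.57 to 0.60). Pin along local x, 71 mm above the bench. A push down meets about 3 N until dead centre at 0.44; past it the lever goes shut on a rubber bumper that gives a little, and stays. Let go sooner it may stop half-way or spring up
- lever_b_pad (a point): middle of the top face of its black paddle (18 mm wide, 28 long, 6 thick), 36 mm from the pin; lever ends at 49 mm. Open: 93 mm above the bench, 28 mm out from the pin; shut: 74 mm up, 36 mm out. A fingertip coming straight down 34 mm out from the pin, measured level, meets the lever at every angle and shuts it on reaching 74 mm
- lever_c (a joint): the lever diagonal to lever_a (bracket at local x=-50, y=-50 mm). 0 = open, rising outwards (local -y) at 34 deg; 0.60 = shut, level (rests 0.57 to 0.60). Pin along local x, 71 mm above the bench. A push down meets about 3 N until dead centre at 0.44; past it the lever goes shut on a rubber bumper that gives a little, and stays. Let go sooner it may stop half-way or spring up
- lever_c_pad (a point): middle of the top face of its black paddle (18 mm wide, 28 long, 6 thick), 36 mm from the pin; lever ends at 49 mm. Open: 93 mm above the bench, 28 mm out from the pin; shut: 74 mm up, 36 mm out. A fingertip coming straight down 34 mm out from the pin, measured level, meets the lever at every angle and shuts it on reaching 74 mm
- lever_d (a joint): the lever diagonal to lever_b (bracket at local x=-50, y=+50 mm). 0 = open, rising outwards (local +y) at 34 deg; 0.60 = shut, level (rests 0.57 to 0.60). Pin along local x, 71 mm above the bench. A push down meets about 3 N until dead centre at 0.44; past it the lever goes shut on a rubber bumper that gives a little, and stays. Let go sooner it may stop half-way or spring up
- lever_d_pad (a point): middle of the top face of its black paddle (18 mm wide, 28 long, 6 thick), 36 mm from the pin; lever ends at 49 mm. Open: 93 mm above the bench, 28 mm out from the pin; shut: 74 mm up, 36 mm out. A fingertip coming straight down 34 mm out from the pin, measured level, meets the lever at every angle and shuts it on reaching 74 mm
- vial_1: small open glass vial, 27 mm wide, 47 mm high, beside the manifold between the two levers of one long side; bystander; origin centre of its underside
- vial_2: small open glass vial, 27 mm wide, 46 mm high, at the manifold's end that has no nozzle; bystander; origin centre of its underside
- ballpen: teal ballpoint pen, 123 mm long, 9 mm thick, lying along the other long side of the manifold; bystander; origin centre of its underside
- pipette: micropipette 212 mm long, 47 mm high, lying on the bench on the right in front; bystander; origin centre of its underside
- small_beaker: small glass beaker, 49 mm wide, 58 mm high, standing on the left; bystander; origin centre of its underside
- tape: roll of tape, 103 mm across, 25 mm high, lying flat at the right behind; bystander; origin centre of its underside

How it is judged:
By the outcome, as a careful person would: the job done as asked, in the order asked, and still so for the second after the job is handed in, with the robot touching nothing.
It also fails if it takes over 48 s, if anything falls off the work surface, if the arm or the gripper's body presses on something with over 40 N, if the wrist force passes 120 N, or if a joint passes its speed limit or range.

## Robot

A 6-joint arm with a two-finger parallel gripper is mounted at the origin on a cart in front of the work surface, level with it; the furniture and walls round the work are solid. World frame = base frame: x ahead of the robot, y to its left, z up, the work surface at z = 0. Lengths are in m, angles in rad, forces in N, time in s.
With the tool pointing down it reaches from about 0.3 to 0.825 m from the base axis. Payload 5.4 kg.
Tool frame: the origin (TCP) lies between the finger pads; the fingertips stand 25 mm ahead of it and the grasp point (between the pads) lies 6 mm ahead of it (r.tips_ahead is the distance from the TCP to the fingertips, in m); z points along the fingers, y is the line along which they close (so a half turn about z gives the same grasp; the last joint's range is limited). The gripper opens to 92 mm and grips with 3 to 60 N. Pads are 20 mm wide; open, the fingers measure 128 mm over their backs; the gripper's body (75 mm by 189 mm) begins 69 mm behind the grasp point.
Start: joints at [0.974, 0.158, 1.597, -0, 1.386, -0.21], TCP at [0.217, 0.532, 0.24] pointing down, gripper open.
Joint ranges: [-2.91, 2.91], [-0.94, 2.29], [0.18, 2.7], [-1.29, 4.43], [0.17, 2.64], [-3, 3]. Speed limits (rad/s): [2.57, 2.57, 3.14, 3.14, 3.14, 3.14].

## Interface

Orientations are given as a unit quaternion [x, y, z, w].
In Python, from bench import r gives the robot as it stands.
- The arm moves only by the tool drive_tool, never from a script. Its argument "deltas" is a list that holds one entry, the list of rows, each a list of 4 numbers: the shift along the tool's x, y, z in m, then the turn about the tool's z in rad. In form: [[[x, y, z, twist], ...]]. A call has 1 to 8 rows; each row is the pose to reach, as a shift and turn from the pose commanded when the call began, along the tool's axes at that moment; what a row does not reach only later rows make up. A row lasts 1/12 s, in which the tool goes at most 41.7 mm and 7.16 degrees, less where a joint would pass 70% of its speed; a pose out of reach is approached as far as the arm can. A call with a gripper value outside its range is refused whole. "fingers" is the finger opening in m, from 0 to 0.0919, set as the call begins (left out, the last holds). The fingers move at their own pace and stop on an object; "force" is the grip in N (left out, the last holds). Time passes only in rows, so rows that repeat a pose let the fingers close. It gives the time, the measured TCP pose, the force, the opening and the grip force at its end, in the units of the state.
- r.state(): the state, without advancing time (a new reading comes with each control period).
- r.grab_frame(name): name is "scene" or "side" or "wrist"; returns a dict with "pixels" (420x560x3 uint8, red, green, blue), "camera_matrix" (3x3 intrinsics, pixels), "R" (3x3) and "t" (3): a world point X has camera coordinates R X + t; the wrist camera has in their place "tool_from_camera" (4x4, takes a point from camera to tool coordinates, whose origin is the TCP and whose axes are the flange's). Camera axes: x right, y down, z forward; pixel columns grow to the right and rows downward; lengths in m; the calibration is good to about 2 mm. A picture is of the moment at which its call begins: read the wrist's pose just before it. There is no depth.
- r.close_job(): hands the job in; it is judged then, once.
The state is a dict: "time": time; "qpos": joint angles; "qd": joint speeds; "tau": joint torques, N m; "position": TCP position; "eef_rot": TCP orientation; "wrist_force": force on the tool from outside, world axes, zero at the start; "torque": the same for the moment, N m; "finger_gap": finger opening in m; "gripper_force": force on a finger pad.
Only numpy, scipy, OpenCV 4.12 (cv2) and the standard library are available. Lean on these libraries where they do the work, as an engineer would, in place of code of your own. Each camera call takes 0.05 s, during which the arm holds its last target. There are 200 camera calls.

## Working session

There is one attempt and no reset: what is moved stays moved. The work goes in short steps, Python scripts to look and compute and a tool call to move; the robot and the scene stay as the last step left them, time stands still between calls to the robot, and variables do not carry over. Pictures are saved under pics/ and viewed, at most 10 in all, crops included, and the job is handed in when it is done.

Besides the shell and the picture viewer there is one more tool, called after "Request:" as name(argument=value, ...), one argument or row to a line, values as JSON. drive_tool: Moves the arm, as the interface text tells. Its arguments: {"type":"object","properties":{"deltas":{"type":"array"},"fingers":{"type":"number"},"force":{"type":"number"}},"required":["deltas"]}

```bash
ls; mkdir -p pics
python3 - <<'E'
from bench import r
import cv2,pickle
s=r.state();print(s)
d={}
for n in("scene","side","wrist"):
    f=r.grab_frame(n);d[n]=f
    cv2.imwrite(f"pics/{n}0.png",f["pixels"][:,:,::-1])
    print(n,{k:v.tolist() for k,v in f.items() if k!="pixels"})
pickle.dump((s,d),open("f0.pkl","wb"))
E
```

```text
pics
{'time': 0.0, 'qpos': array([ 9.73910819e-01,  1.59055266e-01,  1.59823314e+00, -3.08935000e-05,
        1.38620088e+00, -2.10070929e-01]), 'qd': array([-0.00023815, -0.00075335,  0.00025898, -0.00107192,  0.00082241,
       -0.00086938]), 'tau': array([ 1.79285416e-03, -3.85526741e+01, -3.22132730e+01,  7.06629851e-02,
        3.72309505e-02, -1.05966649e-04]), 'position': array([0.21658861, 0.53201504, 0.23861494]), 'eef_rot': array([ 1.92200882e-01,  9.81355145e-01, -8.78129562e-04, -3.58365710e-04]), 'wrist_force': array([-0.06711891,  0.99037132, -0.24643139]), 'torque': array([-0.00543908, -0.00170554, -0.00219005]), 'gripper_force': 0.0, 'finger_gap': 0.09204900733531268}
scene {'camera_matrix': [[393.7882239551644, 0.0, 281.0600685038105], [0.0, 393.7882239551644, 206.63409944684122], [0.0, 0.0, 1.0]], 'R': [[-0.7252912871593845, -0.6882971057026191, -0.014129509973105251], [-0.2664192406283717, 0.2995450877588201, -0.9161296461869153], [0.6348018092237014, -0.6606964769702937, -0.40063303449086335]], 't': [0.42115551609008833, 0.2330323595508209, 0.8373235856025226]}
si
[... 154 characters left out ...]
657, -0.18503575135304492, -0.023675111375618164], [-0.07298446845833287, 0.4980664703068387, -0.8640619529408421], [0.17167413183496347, -0.847166785159393, -0.5028284305619666]], 't': [0.5307418747024396, 0.11682398285421502, 0.9641214976523298]}
wrist {'camera_matrix': [[328.66122003749655, 0.0, 277.1353827522501], [0.0, 328.66122003749655, 206.81786262897415], [0.0, 0.0, 1.0]], 'tool_from_camera': [[-5.1067216723567204e-05, -0.9655878121630664, -0.2600772469753582, 0.07351980169584875], [0.9999999929004927, -2.1309387440417902e-05, -0.00011723875086517024, 0.0010406487380417717], [0.00010766222212835914, -0.2600772511159946, 0.96558780639608, -0.14432164169559789], [0.0, 0.0, 0.0, 1.0]]}
```

View pics/scene0.png

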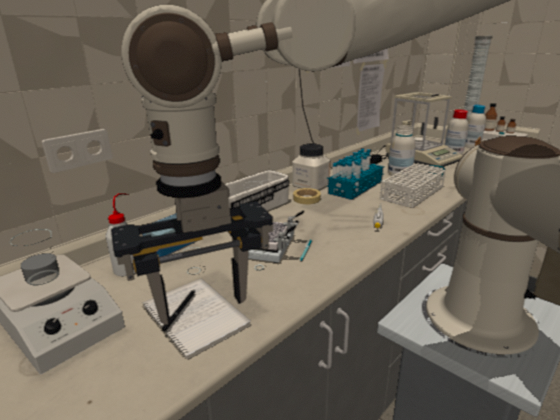

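View pics/side0.png

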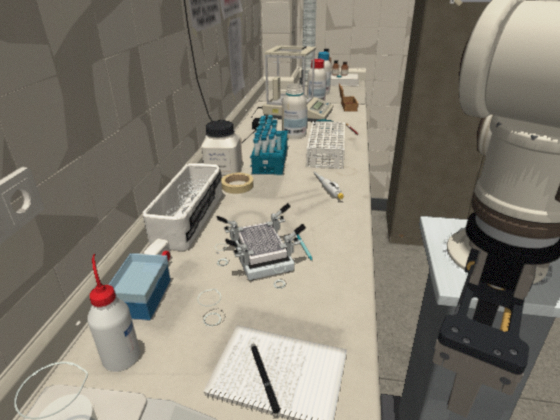

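The side view shows the manifold near pixel (263,243), with lever tips near (222,220), (287,208), (232,247) and (300,235), the pen at (304,247) and a vial at about (280,283). I'll enlarge this view and check the wrist view.

```bash
cat > h.py <<'E'
import numpy as np,cv2
from scipy.spatial.transform import Rotation as Ro
def cam(f,s=None):
    K=np.array(f["camera_matrix"])
    if "R" in f: return K,np.array(f["R"]),np.array(f["t"])
    T=np.array(f["tool_from_camera"]);W=np.eye(4);W[:3,:3]=Ro.from_quat(s["eef_rot"]).as_matrix();W[:3,3]=s["position"]
    C=np.linalg.inv(W@T);return K,C[:3,:3],C[:3,3]
def ray(c,uv,z):
    K,R,t=c;o=-R.T@t;d=R.T@np.linalg.inv(K)@[uv[0],uv[1],1]
    return o+d*(z-o[2])/d[2]
def proj(c,X):
    K,R,t=c;p=K@(R@np.array(X)+t);return p[:2]/p[2]
E
python3 - <<'E'
import pickle,cv2
from h import *
s,d=pickle.load(open("f0.pkl","rb"))
im=d["side"]["pixels"][195:295,200:330,::-1]
cv2.imwrite("pics/side0c.png",cv2.resize(im,None,fx=6,fy=6,interpolation=cv2.INTER_CUBIC))
c=cam(d["side"]);print(ray(c,(263,243),.05))
for p in [(222,220),(287,208),(232,247),(300,235)]: print(ray(c,p,.1).round(3))
E
```

```text
[0.53583437 0.10609037 0.05      ]
[0.632 0.1   0.1  ]
[0.492 0.025 0.1  ]
[0.581 0.198 0.1  ]
[0.447 0.133 0.1  ]
```

View pics/side0c.png

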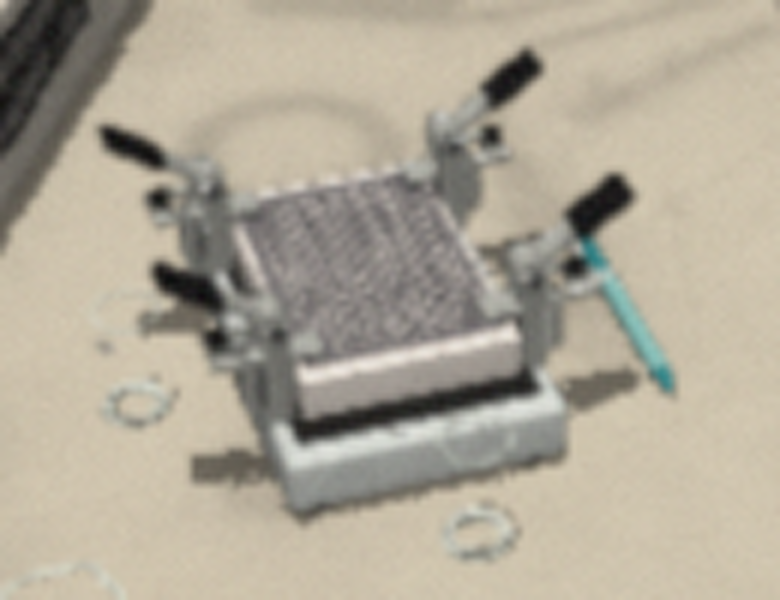

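The crop shows the no-nozzle end with the round vial facing the side camera. The nozzle end is therefore the far one (-y), and lever_a should be the upper-left lever at crop pixel (130,145). I'll move to look from above, closing the fingers on the way.

Request:
drive_tool(
  deltas=[
    [[-0.02,-0.01,-0.004,-0.03],[-0.05,-0.025,-0.008,-0.08],[-0.085,-0.04,-0.012,-0.14],[-0.12,-0.055,-0.016,-0.2],[-0.155,-0.07,-0.02,-0.26],[-0.19,-0.085,-0.024,-0.32],[-0.225,-0.1,-0.028,-0.38],[-0.26,-0.115,-0.032,-0.44]],
  ],
  fingers=0.0,
  force=20,
)

```text
time: 0.82
position: [0.4152, 0.3263, 0.2716]
eef_rot: [-0.028, 1.0, -0.0, -0.0]
wrist_force: [0.9, 0.3, 0.5]
finger_gap: 0.0407
gripper_force: 0.0
```

Run:
```python
from bench import r
from h import *
s=r.state();R=Ro.from_quat(s["eef_rot"]).as_matrix()
print(s["time"],s["position"],s["qpos"],s["finger_gap"],R.round(3).tolist())
print(R.T@(np.array([.59,.135,.30])-s["position"]))
```

```text
0.8167 [0.41515943 0.32634584 0.27159733] [ 4.37098804e-01  1.53127283e-02  1.68621070e+00  7.35631905e-05
  1.44031030e+00 -1.18998802e+00] 0.04067436880882722 [[-0.998, -0.056, -0.0], [-0.056, 0.998, -0.0], [0.0, -0.0, -1.0]]
[-0.16379317 -0.20087849 -0.02843937]
```

Request:
drive_tool(
  deltas=[
    [[-0.024,-0.03,-0.004,-0.05],[-0.048,-0.06,-0.008,-0.1],[-0.072,-0.09,-0.012,-0.16],[-0.096,-0.12,-0.016,-0.22],[-0.12,-0.147,-0.02,-0.28],[-0.142,-0.174,-0.024,-0.34],[-0.156,-0.192,-0.028,-0.38],[-0.16,-0.2,-0.03,-0.4]],
  ],
)

```text
time: 1.48
position: [0.5866, 0.1337, 0.3013]
eef_rot: [-0.224, 0.975, -0.0, -0.0]
wrist_force: [0.3, 0.1, 0.1]
finger_gap: 0.0004
gripper_force: 0.0
```

Request:
drive_tool(
  deltas=[
    [[0,0,0,0],[0,0,0,0],[0,0,0,0],[0,0,0,0]],
  ],
)

```text
time: 1.82
position: [0.584, 0.1377, 0.3013]
eef_rot: [-0.225, 0.974, 0.0, -0.0]
wrist_force: [-0.6, -0.5, 0.6]
finger_gap: 0.0003
gripper_force: 0.0
```

Run:
```python
from bench import r
from h import *
import pickle
s=r.state();f=r.grab_frame("wrist");pickle.dump((s,f),open("f1.pkl","wb"))
cv2.imwrite("pics/w1.png",f["pixels"][:,:,::-1]);print(s["position"],s["finger_gap"],s["qd"].round(3))
c=cam(f,s)
g=f["pixels"].max(2)
m=(g<45).astype(np.uint8)
n,l,st,ce=cv2.connectedComponentsWithStats(m)
for i in range(1,n):
    if 40<st[i,4]<3000: print(st[i],ce[i].round(1),g[l==i].mean(),ray(c,ce[i],.093).round(4))
```

```text
[0.58401237 0.13769798 0.30134422] 0.00033352109795783995 [ 0.002 -0.003 -0.001 -0.003 -0.001 -0.004]
[286  38  18  29 470] [294.6  51.5] 17.048936170212766 [0.4535 0.0945 0.093 ]
[184  43  22  30 466] [194.6  56.1] 16.609442060085836 [0.5006 0.0075 0.093 ]
[302  90  13  79 541] [310.5 129.1] 22.796672828096117 [0.5127 0.143  0.093 ]
[218  92  70   4 146] [252.   93.5] 29.23972602739726 [0.5075 0.0732 0.093 ]
[189  95  17  78 364] [194.7 133. ] 20.25 [0.5694 0.0357 0.093 ]
[   0  177  203   89 2637] [102.9 223.4] 16.7227910504361 [ 0.7068 -0.0193  0.093 ]
[469 190  91  11 669] [514.7 195.1] 21.161434977578477 [0.4768 0.3781 0.093 ]
[201 194  16  26 329] [209.  208.2] 17.522796352583587 [0.6382 0.0811 0.093 ]
[290 194  16  23 324] [297.7 205.5] 17.75925925925926 [0.5921 0.1684 0.093 ]
[ 264  238   28  102 2040] [277.2 293.8] 21.91862745098039 [0.7004 0.1959 0.093 ]
[264 341  27   5  72] [277.3 343.2] 41.611111111111114 [0.7622 0.2262 0.093 ]
[263 348  29   8  99] [277.7 352.6] 40.64646464646464 [0.7745 0.2328 0.093 ]
```

View pics/w1.png

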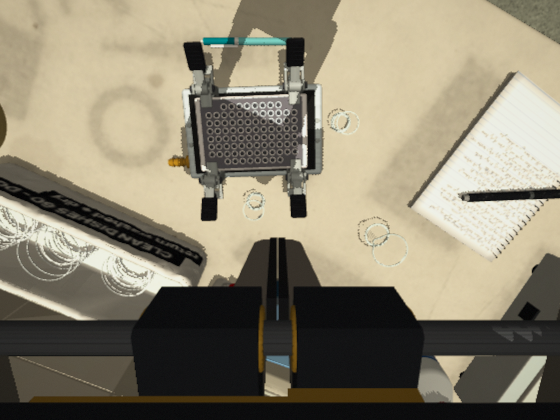

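The view confirms the layout. The nozzle is at (178,161) with lever_a beside it at (209,208), lever_c diagonally across at (295,52), lever_b at (195,56) and lever_d at (298,206). Pad spacings come out at 99 x 157 mm against the expected 100 x 156.

```bash
cat > go.py <<'E'
from bench import r
from h import *
P={'a':(.6382,.0811),'d':(.5921,.1684),'b':(.5006,.0075),'c':(.4535,.0945)}
P={k:np.array(v) for k,v in P.items()}
c0=sum(P.values())/4
v=(P['a']-P['d'])+(P['b']-P['c']);w=(P['a']-P['b'])+(P['d']-P['c'])
yaw=np.angle(v[0]+1j*v[1]+(-1j)*(w[0]+1j*w[1]))
xl=np.array([np.cos(yaw),np.sin(yaw)]);yl=np.array([-xl[1],xl[0]])
L={'a':(50,84),'b':(50,-84),'c':(-50,-84),'d':(-50,84)}
T={k:c0+(a*xl+b*yl)/1000 for k,(a,b) in L.items()}
def rep():
    s=r.state();R=Ro.from_quat(s["eef_rot"]).as_matrix();p=s["position"]
    print("t",s["time"],"p",p.round(4),"tip z",p[2]-r.tips_ahead,"tilt",R[:,2].round(4),"F",s["wrist_force"].round(1),"q",s["qpos"].round(2))
    ya=np.angle(R[0,1]+1j*R[1,1]);print("twist",((ya-(yaw+np.pi))+np.pi)%(2*np.pi)-np.pi)
    for k in "acbd": print(k,T[k].round(4),(R.T@(np.append(T[k],.13+r.tips_ahead)-p)).round(4))
if __name__=="__main__":
    print(c0,np.degrees(yaw));rep()
E
python3 go.py
```

```text
[0.5461   0.087875] -61.88462256452479
t 1.8667 p [0.5841 0.1377 0.3014] tip z 0.2764380624636541 tilt [-5.e-04  2.e-04 -1.e+00] F [ 1.2 -1.1 -0.5] q [ 0.03  0.19  1.44  0.    1.51 -1.99]
twist -0.0363632676092962
a [0.6438 0.0834] [-0.0298 -0.0751  0.1464]
c [0.4484 0.0924] [0.1417 0.0187 0.1465]
b [0.4956 0.0042] [ 0.1381 -0.0812  0.1465]
d [0.5966 0.1716] [-0.0262  0.0249  0.1464]
```

Request:
drive_tool(
  deltas=[
    [[-0.006,-0.015,0.025,-0.01],[-0.013,-0.033,0.055,-0.02],[-0.02,-0.05,0.085,-0.036],[-0.026,-0.065,0.115,-0.036],[-0.03,-0.075,0.138,-0.036],[-0.03,-0.075,0.146,-0.036],[-0.03,-0.075,0.146,-0.036],[-0.03,-0.075,0.146,-0.036]],
  ],
)

```text
time: 2.53
position: [0.6443, 0.0834, 0.1565]
eef_rot: [-0.243, 0.97, 0.0, 0.0]
wrist_force: [1.0, 0.4, -0.3]
finger_gap: 0.0005
gripper_force: 0.0
```

Run:
```python
from go import *
rep()
s=r.state();f=r.grab_frame("wrist");c=cam(f,s)
cv2.imwrite("pics/w2.png",f["pixels"][:,:,::-1])
for k in "acbd": print(k,proj(c,np.append(T[k],.097)).round(1))
```

```text
t 2.5333 p [0.6443 0.0834 0.1565] tip z 0.13146347306742331 tilt [ 3.e-04  3.e-04 -1.e+00] F [ 1.   0.4 -0.3] q [-0.06  0.42  1.45  0.    1.27 -2.12]
twist -0.0006643951123295189
a [0.6438 0.0834] [0.0005 0.0003 0.0015]
c [0.4484 0.0924] [0.1686 0.1001 0.0014]
b [0.4956 0.0042] [1.685e-01 1.000e-04 1.400e-03]
d [0.5966 0.1716] [0.0006 0.1003 0.0015]
a [276.2 232.1]
c [467.  -71.8]
b [275.8 -71.8]
d [428.6 232. ]
```

View pics/w2.png

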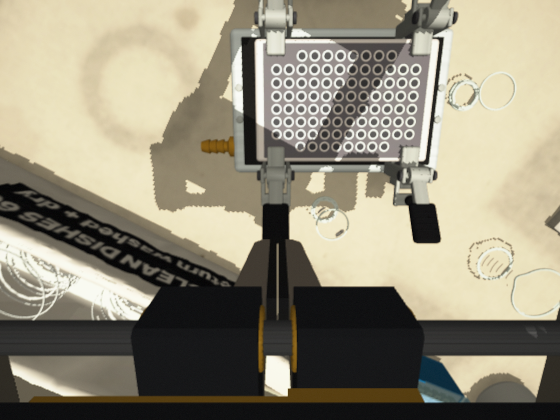

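The fingertips are lined up with lever_a's paddle (both at column 276). I'll push it down now.

Request:
drive_tool(
  deltas=[
    [[0,0,0.012,0],[0,0,0.022,0],[0,0,0.026,0],[0,0,0.03,0],[0,0,0.034,0],[0,0,0.038,0],[0,0,0.042,0],[0,0,0.046,0]],
  ],
)

```text
time: 3.25
position: [0.6452, 0.0822, 0.11]
eef_rot: [-0.242, 0.97, -0.001, 0.001]
wrist_force: [1.7, 0.7, 2.3]
finger_gap: 0.001
gripper_force: 1.1
```

Request:
drive_tool(
  deltas=[
    [[0,0,0.003,0],[0,0,0.006,0],[0,0,0.008,0],[0,0,0.01,0],[0,0,0.011,0],[0,0,0.011,0]],
  ],
)

```text
time: 3.75
position: [0.6437, 0.0822, 0.0984]
eef_rot: [-0.242, 0.97, 0.0, -0.001]
wrist_force: [-2.6, 0.0, 3.6]
finger_gap: 0.0002
gripper_force: 1.9
```

```bash
python3 go.py|sed -n 2,4p
```

```text
t 3.75 p [0.6437 0.0822 0.0984] tip z 0.07335529555742962 tilt [-2.3e-03 -4.0e-04 -1.0e+00] F [-2.6  0.   3.6] q [-0.06  0.48  1.49 -0.    1.18 -2.12]
twist -0.0014242811639921804
a [0.6438 0.0834] [-0.0004  0.001  -0.0566]
```

Request:
drive_tool(
  deltas=[
    [[0,0,-0.01,0],[0,0,-0.03,0],[0,0,-0.055,0],[0.025,0.015,-0.068,0],[0.055,0.033,-0.068,0],[0.085,0.05,-0.068,0],[0.115,0.067,-0.068,0],[0.14,0.083,-0.068,0]],
  ],
)

```text
time: 4.42
position: [0.48, 0.0899, 0.1668]
eef_rot: [-0.242, 0.97, -0.0, 0.0]
wrist_force: [0.5, -0.8, 0.5]
finger_gap: -0.0002
gripper_force: 0.0
```

Request:
drive_tool(
  deltas=[
    [[0.016,0.01,0.003,0],[0.027,0.016,0.006,0],[0.029,0.017,0.01,0],[0.029,0.017,0.01,0],[0.029,0.017,0.01,0]],
  ],
)

```text
time: 4.83
position: [0.4491, 0.0912, 0.1569]
eef_rot: [-0.242, 0.97, -0.0, 0.0]
wrist_force: [0.6, 0.0, -0.2]
finger_gap: 0.0001
gripper_force: 0.0
```

Run:
```python
from go import *
rep()
import cv2
a=r.grab_frame("wrist")["pixels"];b=r.grab_frame("side")["pixels"]
b=cv2.resize(b[195:295,200:330],(546,420),interpolation=cv2.INTER_CUBIC)
a=cv2.resize(a[:,150:],(250,256))
im=np.zeros((420,796,3),np.uint8);im[:256,:250]=a;im[:,250:]=b
cv2.imwrite("pics/m3.png",im[:,:,::-1])
```

```text
t 4.8333 p [0.4491 0.0912 0.1569] tip z 0.13188562915216887 tilt [ 9.e-04 -0.e+00 -1.e+00] F [ 0.6  0.  -0.2] q [-0.06 -0.07  2.    0.    1.21 -2.12]
twist -0.001693659330812114
a [0.6438 0.0834] [-0.1682 -0.0983  0.0021]
c [0.4484 0.0924] [-0.      0.0014  0.0019]
b [0.4956 0.0042] [-0.0002 -0.0986  0.0019]
d [0.5966 0.1716] [-0.168   0.0017  0.002 ]
```

View pics/m3.png

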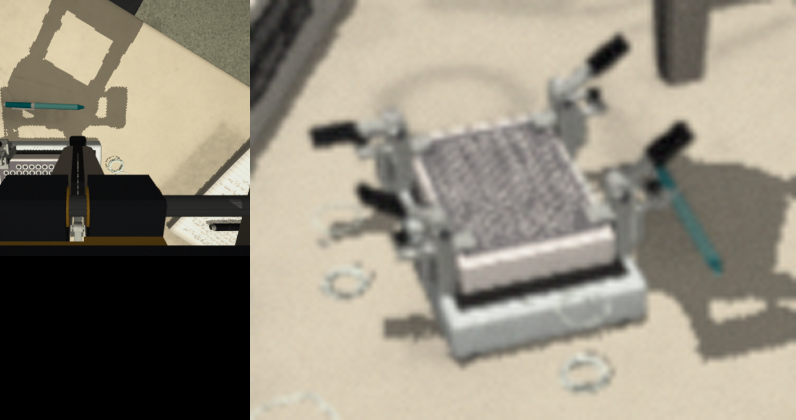

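Lever_a, at (333,133), now lies level, and the other three are still raised. Next is lever_c, with a 1 mm correction.

Request:
drive_tool(
  deltas=[
    [[0,0.001,0.012,0],[0,0.001,0.022,0],[0,0.001,0.026,0],[0,0.001,0.03,0],[0,0.001,0.034,0],[0,0.001,0.038,0],[0,0.001,0.042,0],[0,0.001,0.046,0]],
  ],
)

```text
time: 5.6
position: [0.4484, 0.0921, 0.1107]
eef_rot: [-0.242, 0.97, -0.0, 0.001]
wrist_force: [-1.4, -0.4, 2.3]
finger_gap: 0.0005
gripper_force: 1.1
```

Request:
drive_tool(
  deltas=[
    [[0,0,0.003,0],[0,0,0.006,0],[0,0,0.008,0],[0,0,0.01,0],[0,0,0.012,0],[0,0,0.012,0]],
  ],
)

```text
time: 6.1
position: [0.4478, 0.0922, 0.0985]
eef_rot: [-0.242, 0.97, 0.0, -0.0]
wrist_force: [-1.4, 0.8, 2.5]
finger_gap: 0.0006
gripper_force: 1.3
```

```bash
python3 go.py|sed -n 2,5p
```

```text
t 6.1 p [0.4478 0.0922 0.0985] tip z 0.07348985372104902 tilt [-3.e-04  1.e-04 -1.e+00] F [-1.4  0.8  2.5] q [-0.06  0.02  2.05  0.    1.08 -2.12]
twist -0.001541599419303541
a [0.6438 0.0834] [-0.1688 -0.0998 -0.0566]
c [0.4484 0.0924] [-0.0006 -0.0001 -0.0565]
```

Request:
drive_tool(
  deltas=[
    [[0,0,-0.01,0],[0,0,-0.03,0],[0,0,-0.055,0],[0,-0.03,-0.058,0],[0,-0.06,-0.058,0],[0,-0.085,-0.058,0],[0,-0.1,-0.058,0],[0,-0.1,-0.058,0]],
  ],
)

```text
time: 6.77
position: [0.4962, 0.0018, 0.1574]
eef_rot: [-0.241, 0.971, -0.001, 0.001]
wrist_force: [0.3, -0.1, -0.5]
finger_gap: 0.0005
gripper_force: 0.0
```

Request:
drive_tool(
  deltas=[
    [[0,0,0,0],[0,0,0,0],[0,0,0,0]],
  ],
)

```text
time: 7.02
position: [0.4942, 0.005, 0.1564]
eef_rot: [-0.243, 0.97, 0.0, -0.0]
wrist_force: [-0.3, -0.2, -0.1]
finger_gap: 0.0006
gripper_force: 0.0
```

Run:
```python
from go import *
rep()
b=r.grab_frame("side")["pixels"]
cv2.imwrite("pics/m4.png",cv2.resize(b[195:295,200:330],(546,420),interpolation=cv2.INTER_CUBIC)[:,:,::-1])
```

```text
t 7.0167 p [0.4942 0.005  0.1564] tip z 0.1313996994326931 tilt [-8.e-04  5.e-04 -1.e+00] F [-0.3 -0.2 -0.1] q [-0.24  0.03  1.91  0.    1.21 -2.3 ]
twist -0.00034633626770608217
a [0.6438 0.0834] [-0.1688 -0.0013  0.0013]
c [0.4484 0.0924] [-0.0008  0.0986  0.0015]
b [0.4956 0.0042] [-0.0008 -0.0014  0.0014]
d [0.5966 0.1716] [-0.1688  0.0987  0.0014]
```

View pics/m4.png

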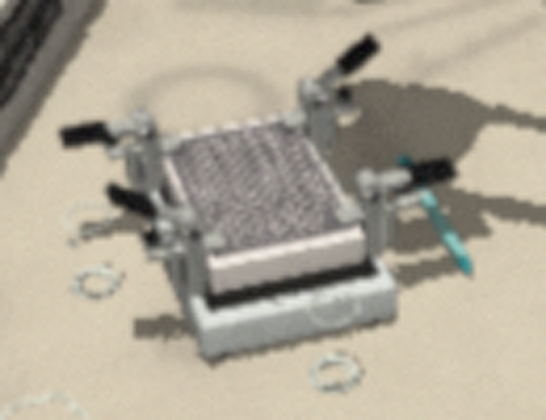

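Levers a (85,133) and c (430,172) are level, b and d are still up, and nothing has shifted. Next is lever_b.

Request:
drive_tool(
  deltas=[
    [[-0.001,-0.001,0.012,0],[-0.001,-0.001,0.022,0],[-0.001,-0.001,0.026,0],[-0.001,-0.001,0.03,0],[-0.001,-0.001,0.034,0],[-0.001,-0.001,0.038,0],[-0.001,-0.001,0.042,0],[-0.001,-0.001,0.046,0]],
  ],
)

```text
time: 7.73
position: [0.4968, 0.0034, 0.1107]
eef_rot: [-0.242, 0.97, -0.0, 0.001]
wrist_force: [-0.0, -0.6, 3.0]
finger_gap: 0.0006
gripper_force: 1.1
```

Request:
drive_tool(
  deltas=[
    [[0,0,0.003,0],[0,0,0.006,0],[0,0,0.008,0],[0,0,0.01,0],[0,0,0.012,0],[0,0,0.012,0]],
  ],
)

```text
time: 8.23
position: [0.4962, 0.0035, 0.0985]
eef_rot: [-0.242, 0.97, 0.0, -0.0]
wrist_force: [-1.8, 0.3, 2.7]
finger_gap: 0.0002
gripper_force: 1.4
```

```bash
python3 go.py|tail -6
```

```text
t 8.2333 p [0.4962 0.0035 0.0985] tip z 0.07351525617936777 tilt [-4.e-04  1.e-04 -1.e+00] F [-1.8  0.3  2.7] q [-0.24  0.12  1.94  0.    1.08 -2.3 ]
twist -0.0014719005458903034
a [0.6438 0.0834] [-0.1678  0.0011 -0.0565]
c [0.4484 0.0924] [ 0.0004  0.1009 -0.0565]
b [0.4956 0.0042] [ 0.0002  0.0009 -0.0565]
d [0.5966 0.1716] [-0.1676  0.1011 -0.0565]
```

Request:
drive_tool(
  deltas=[
    [[0,0,-0.01,0],[0,0,-0.03,0],[0,0,-0.055,0],[-0.025,0.015,-0.068,0],[-0.055,0.033,-0.068,0],[-0.085,0.051,-0.068,0],[-0.115,0.069,-0.068,0],[-0.14,0.084,-0.068,0]],
  ],
)

```text
time: 8.9
position: [0.5815, 0.1456, 0.1676]
eef_rot: [-0.242, 0.97, 0.0, 0.001]
wrist_force: [0.8, 0.0, 0.5]
finger_gap: 0.0007
gripper_force: 0.0
```

Request:
drive_tool(
  deltas=[
    [[-0.016,0.01,0.003,0],[-0.027,0.016,0.006,0],[-0.028,0.017,0.01,0],[-0.028,0.017,0.01,0],[-0.028,0.017,0.01,0]],
  ],
)

```text
time: 9.32
position: [0.5965, 0.171, 0.1564]
eef_rot: [-0.242, 0.97, -0.0, -0.0]
wrist_force: [-0.2, -0.0, 0.7]
finger_gap: 0.0004
gripper_force: 0.0
```

Run:
```python
from go import *
rep()
f=r.grab_frame("wrist")["pixels"];b=r.grab_frame("side")["pixels"]
im=np.zeros((420,776,3),np.uint8)
im[:,:546]=cv2.resize(b[195:295,200:330],(546,420),interpolation=cv2.INTER_CUBIC);im[:300,546:]=f[:300,130:360]
cv2.imwrite("pics/m5.png",im[:,:,::-1])
```

```text
t 9.3167 p [0.5965 0.171  0.1564] tip z 0.13143513303099671 tilt [-9.e-04 -3.e-04 -1.e+00] F [-0.2 -0.   0.7] q [ 0.08  0.35  1.54 -0.    1.25 -1.97]
twist -0.001729147548977128
a [0.6438 0.0834] [-0.0005 -0.0996  0.0014]
c [0.4484 0.0924] [1.677e-01 1.000e-04 1.600e-03]
b [0.4956 0.0042] [ 0.1675 -0.0999  0.0016]
d [0.5966 0.1716] [-0.0003  0.0004  0.0014]
```

View pics/m5.png

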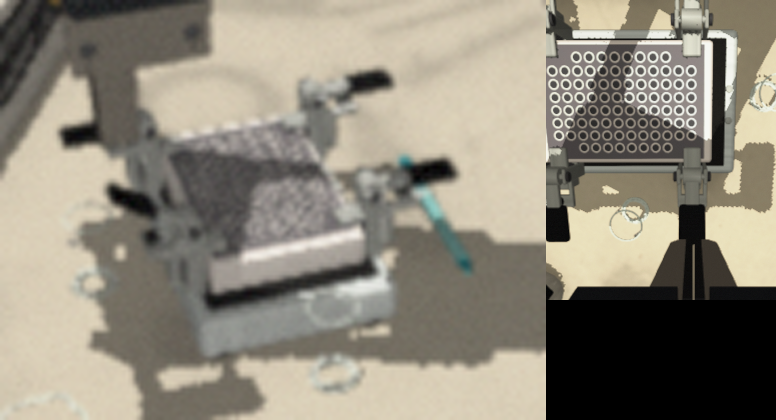

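Levers a, b and c are level. The fingertips are aligned with lever_d's paddle (wrist crop, column 692).

Request:
drive_tool(
  deltas=[
    [[0,0,0.012,0],[0,0,0.022,0],[0,0,0.026,0],[0,0,0.03,0],[0,0,0.034,0],[0,0,0.038,0],[0,0,0.042,0],[0,0,0.046,0]],
  ],
)

```text
time: 10.08
position: [0.5981, 0.1716, 0.1113]
eef_rot: [-0.242, 0.97, -0.0, 0.001]
wrist_force: [1.4, 0.4, 3.1]
finger_gap: 0.0003
gripper_force: 1.1
```

Request:
drive_tool(
  deltas=[
    [[0,0,0.003,0],[0,0,0.006,0],[0,0,0.008,0],[0,0,0.01,0],[0,0,0.012,0],[0,0,0.012,0]],
  ],
)

```text
time: 10.58
position: [0.5962, 0.1714, 0.0982]
eef_rot: [-0.242, 0.97, 0.0, -0.001]
wrist_force: [-2.1, -1.6, 3.4]
finger_gap: 0.0005
gripper_force: 1.8
```

Request:
drive_tool(
  deltas=[
    [[0,0,-0.01,0],[0,0,-0.03,0],[0,0,-0.06,0],[0,0,-0.095,0],[-0.01,0,-0.13,0],[-0.02,0,-0.165,0],[-0.02,0,-0.19,0],[-0.02,0,-0.2,0]],
  ],
)

```text
time: 11.25
position: [0.6165, 0.1813, 0.3043]
eef_rot: [-0.242, 0.97, -0.001, 0.004]
wrist_force: [0.4, 1.0, 0.2]
finger_gap: 0.0004
gripper_force: 0.0
```

Request:
drive_tool(
  deltas=[
    [[-0.01,0,0,0],[-0.02,0,0,0],[-0.02,0,0,0],[-0.02,0,0,0]],
  ],
)

```text
time: 11.58
position: [0.6317, 0.1902, 0.2971]
eef_rot: [-0.242, 0.97, 0.0, -0.001]
wrist_force: [0.3, -0.2, 0.0]
finger_gap: 0.0003
gripper_force: 0.0
```

Run:
```python
from go import *
rep()
f=r.grab_frame("wrist")["pixels"];b=r.grab_frame("side")["pixels"]
im=np.zeros((420,796,3),np.uint8)
im[:,:546]=cv2.resize(b[195:295,200:330],(546,420),interpolation=cv2.INTER_CUBIC);im[:300,546:]=f[:300,130:380]
cv2.imwrite("pics/m6.png",im[:,:,::-1])
```

```text
t 11.5833 p [0.6317 0.1902 0.2971] tip z 0.2720698165199223 tilt [-2.7e-03 -5.0e-04 -1.0e+00] F [ 0.3 -0.2  0. ] q [ 0.11  0.35  1.26 -0.    1.54 -1.95]
twist -0.0013211283675254037
a [0.6438 0.0834] [ 0.0392 -0.1001  0.1421]
c [0.4484 0.0924] [ 0.2074 -0.0003  0.1426]
b [0.4956 0.0042] [ 0.2072 -0.1003  0.1425]
d [0.5966 0.1716] [ 3.940e-02 -1.000e-04  1.422e-01]
```

View pics/m6.png

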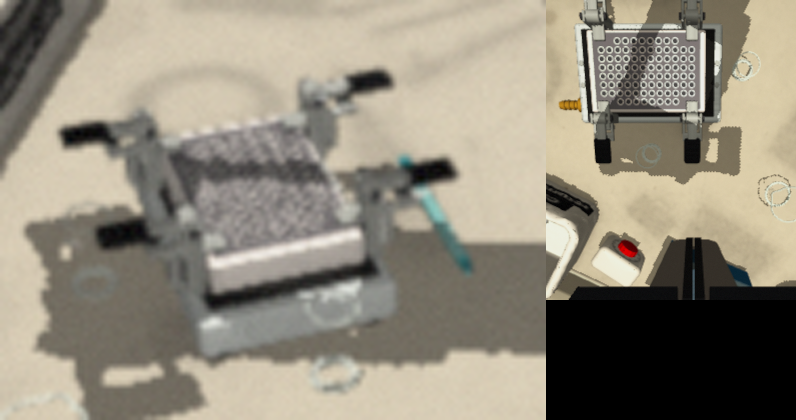

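All four levers now lie level, at (85,133), (365,82), (430,172) and (125,233). The manifold, vials and pen have not moved, and the arm is clear.

```bash
python3 -c "
from bench import r
print(r.close_job())"
```

```text
the job is handed in; nothing more can be done
None
```

All four cam levers are down and lie level in the final pictures, pushed in the order a, c, b, d with about 3 N each; nothing else was seen to move, and I handed the job in at about 12 s.

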